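# Load the battery packs into the sprung-bar charging dock

## Robot

A 6-joint arm with a two-finger parallel gripper is mounted at the origin on the work surface. World frame = base frame: x ahead of the robot, y to its left, z up, the work surface at z = 0. Lengths are in m, angles in rad, forces in N, time in s.
With the tool pointing down it reaches from about 0.35 to 0.775 m from the base axis. Payload 7.3 kg.
Tool frame: the origin (TCP) lies at the very end of the fingers, on their centre line; the grasp point (between the pads) lies 19 mm behind it; z points along the fingers, y is the direction in which the jaws open and shut (so a half turn about z gives the same grasp; the last joint's range is limited). The gripper opens to 92 mm and grips with 3 to 60 N. Pads are 19 mm wide; open, the fingers measure 130 mm over their backs; the gripper's body (75 mm by 190 mm) begins 47 mm behind the grasp point.
Start: joints at [1.186, 0.342, 1.524, -0, 1.275, -0.146], TCP at [0.124, 0.51, 0.227] pointing down, gripper open.
Joint ranges: [-2.53, 2.53], [-0.77, 2.02], [0.04, 2.7], [-1, 4.14], [0.28, 2.66], [-3.11, 3.11]. Speed limits (rad/s): [2.57, 2.57, 3.14, 3.14, 3.14, 3.14].

## Interface

Orientations are given as [roll, pitch, yaw] about the fixed x, y, z axes, in that order (R = Rz(yaw) Ry(pitch) Rx(roll)).
In Python, from cell import observe, read_camera, camera_info, hand_in gives the robot as it stands.
- The arm moves only by the tool jog_arm, never from a script. Its argument "rows" is one flat list of numbers, 5 for each row, row after row: the finger opening in mm, from 0 to 91.8, then the shift along the tool's x, y, z in mm, then the turn about the tool's z in degrees. In form: [gripper, tx, ty, tz, roll, gripper, tx, ty, tz, roll, ...]. A call has 1 to 20 rows; each row shifts and turns the commanded pose from where the row before left it, along the tool's axes as they then stand; what a row does not reach is not made up. A row lasts 1/10 s, in which the tool goes at most 50 mm and 8.59 degrees, less where a joint would pass 70% of its speed; a pose out of reach is approached as far as the arm can. A call with a gripper value outside its range is refused whole. The fingers move at their own pace and stop on an object; "grip_force" is the grip in N (left out, the last holds). Time passes only in rows, so rows that do not move let the fingers close. It gives the time, the measured TCP pose, the force and the opening at its end, in the units of the state.
- observe(): the state, without advancing time (a new reading comes with each control period).
- read_camera(name): name is "side" or "top"; returns (picture, depth): 480x640x3 uint8, red, green, blue; 480x640 float32, m along the optical axis (not along the pixel's ray), 0 where there is no reading.
- camera_info(name): a dict with "fx", "fy", "cx", "cy" (pixels), "extrinsics" (4x4, takes a point from camera to world coordinates). Camera axes: x right, y up, looking along -z (the intrinsics and any distortion apply to the point x, -y, -z); pixel columns grow to the right and rows downward; lengths in m; the calibration is good to about 2 mm. A picture is of the moment at which its call begins. camera_info takes no time and is no camera call.
- hand_in(): hands the job in, once; it reports no verdict.
The state is a dict: "time": time; "qpos": joint angles; "qvel": joint speeds; "joint_efforts": joint torques, N m; "tool_pos": TCP position; "tool_rot": TCP orientation; "contact_force": force on the tool from outside, world axes, zero at the start; "torque": the same for the moment, N m; "opening": finger opening in m.
Only numpy, scipy, OpenCV 4.12 (cv2) and the standard library are available. Lean on these libraries where they do the work, as an engineer would, in place of code of your own. Each camera call takes 0.05 s, during which the arm holds its last target. There are 200 camera calls.

## Task

Swing the charging dock's red spring bar open and pin it there with the orange-headed pin from the wooden block, dropped fully into the hole in the yellow boss, so that the bar stays open by itself. With the bar pinned, pluck every battery pack from the blue tray and lay each one flat in a bay of its own in the charging dock; then draw the pin so that the bar springs back shut over the packs, and put the pin back upright in its wooden block, fully down. Leave the tape roll, oil can and screwdriver alone.

Things in the scene. Friction and masses are not known exactly. Their poses are not given: they have to be found in the camera images.
- dock: Charging dock fixed on the bench: grey plate 124 (x) x 335 (y) mm, 12 mm thick, four bays in a row along its y. Origin on the bench under the middle of the bay row; z up. A round post (radius 20) stands at y = -170 with the red bar on it; the yellow boss (56 x 56 mm, top 50 mm above the bench) stands behind the row at +x, near the post.
- dock_bay0 (a point): Floor centre of a bay of the dock (top surface 12 mm above the bench). Same axes as the dock. The four bays lie in a row, 60 mm apart; each is ringed by black rails 8 mm high, inside 102 mm along the dock's x and 40 mm along y.
- dock_bay1 (a point): Floor centre of a bay of the dock (top surface 12 mm above the bench). Same axes as the dock. The four bays lie in a row, 60 mm apart; each is ringed by black rails 8 mm high, inside 102 mm along the dock's x and 40 mm along y.
- dock_bay2 (a point): Floor centre of a bay of the dock (top surface 12 mm above the bench). Same axes as the dock. The four bays lie in a row, 60 mm apart; each is ringed by black rails 8 mm high, inside 102 mm along the dock's x and 40 mm along y.
- dock_bay3 (a point): Floor centre of a bay of the dock (top surface 12 mm above the bench). Same axes as the dock. The four bays lie in a row, 60 mm apart; each is ringed by black rails 8 mm high, inside 102 mm along the dock's x and 40 mm along y.
- dock_pinhole (a point): Centre of the mouth of the pin hole in the yellow boss, at its flat top, 50 mm above the bench. Hole 18 mm across, 35 mm deep, mouth bevelled by 3 mm. It lies 130 mm from the bar's pivot. A pin in the hole stands on the shut side of the open bar: the bar leans on its shank and stays open at about 1.15 rad.
- dock_pivot (a point): The bar's vertical pivot axis, at mid thickness of the bar (61 mm above the bench). Same axes as the dock. The bar is 22 mm wide, centred on the pivot, reaches 285 mm from it; underside 54, top 68 mm above the bench (6 mm over packs in the bays).
- bar (a joint): Angle of the red bar (rad): 0 shut, lying along the dock's +y over the middles of all bays; grows as the bar swings towards the dock's +x (clockwise from above); stop at 1.4. A spring always drives it shut: 0.18 N m at 0, 0.41 N m at 1.15 (about 3 N at the pin hole's distance), damped, so it closes in about a second.
- pinblock_hole0 (a point): Centre of the mouth of the hole in the fixed wooden pin block (60 x 60 mm, 50 mm high), 50 mm above the bench. Hole 18 mm across, right through to the bench, mouth bevelled by 3 mm.
- pin: Loose pin: steel shank 14 mm across, 60 mm long, under a square orange head 24 x 24 x 36 mm tall; 0.12 kg. Origin at the shank's lower tip, z up, x and y square to the head's faces. Starts upright in its block, tip on the bench. The shank, tip just above the boss, can push the bar round to the hole and be lowered in; there the tip is 15 mm above the bench, the head 7 mm over the bar.
- tray: Blue pocket tray fixed on the bench, 124 (x) x 260 (y) mm, floor 8 mm above the bench, four pockets in a row along its y, 64 mm apart, with rails 8 mm high. Origin on the bench under its middle.
- pack0: Battery pack, a black block 90 x 30 x 36 mm (its x, y, z) with a green end, 0.11 to 0.22 kg; origin at its centre. It starts lying in a pocket of the blue tray, its 36 mm side upright. Two to four packs are present, the others absent (None). Any pack may go in any bay, either end first, lying on any long side.
- pack1: Battery pack, a black block 90 x 30 x 36 mm (its x, y, z) with a green end, 0.11 to 0.22 kg; origin at its centre. It starts lying in a pocket of the blue tray, its 36 mm side upright. Two to four packs are present, the others absent (None). Any pack may go in any bay, either end first, lying on any long side.
- pack2: Battery pack, a black block 90 x 30 x 36 mm (its x, y, z) with a green end, 0.11 to 0.22 kg; origin at its centre. It starts lying in a pocket of the blue tray, its 36 mm side upright. Two to four packs are present, the others absent (None). Any pack may go in any bay, either end first, lying on any long side.
- pack3: Battery pack, a black block 90 x 30 x 36 mm (its x, y, z) with a green end, 0.11 to 0.22 kg; origin at its centre. It starts lying in a pocket of the blue tray, its 36 mm side upright. Two to four packs are present, the others absent (None). Any pack may go in any bay, either end first, lying on any long side.
- tape: Roll of brown packing tape lying flat, 100 mm across, 48 mm high; origin under its centre. Leave alone.
- oilcan: Standing oil can with a broad blue band, 60 mm across, 150 mm high; origin under its centre. Leave alone.
- driver: Screwdriver lying on the bench. Leave alone.
Mind the look-alikes: they are no part of the job. Several things look just like the part that bears pinblock_hole0: the one meant starts nearest to the robot's base.

How it is judged:
On the way, in this order (a step that is already met when the one before it is completed fails the run):
1. the bar is swung open and held by the pin alone: pin down in the boss's hole, let go (value of joint bar above 1.05 rad and horizontal distance between pin and dock_pinhole below 0.009 m and z of pin in the frame of dock_pinhole below -0.025 m and contact force between the fingers and pin below 0.05 N and contact force between the arm and bar below 0.05 N), for 0.3 s.
2. with the bar still pinned open, every pack present lies in a bay (value of joint bar above 1.05 rad and horizontal distance between pin and dock_pinhole below 0.009 m and z of pin in the frame of dock_pinhole below -0.025 m and ((horizontal distance between pack0 and dock_bay0 below 0.012 m and z of pack0 in the frame of dock_bay0 below 0.025 m) or (horizontal distance between pack0 and dock_bay1 below 0.012 m and z of pack0 in the frame of dock_bay1 below 0.025 m) or (horizontal distance between pack0 and dock_bay2 below 0.012 m and z of pack0 in the frame of dock_bay2 below 0.025 m) or (horizontal distance between pack0 and dock_bay3 below 0.012 m and z of pack0 in the frame of dock_bay3 below 0.025 m)) and ((horizontal distance between pack1 and dock_bay0 below 0.012 m and z of pack1 in the frame of dock_bay0 below 0.025 m) or (horizontal distance between pack1 and dock_bay1 below 0.012 m and z of pack1 in the frame of dock_bay1 below 0.025 m) or (horizontal distance between pack1 and dock_bay2 below 0.012 m and z of pack1 in the frame of dock_bay2 below 0.025 m) or (horizontal distance between pack1 and dock_bay3 below 0.012 m and z of pack1 in the frame of dock_bay3 below 0.025 m)) and ((horizontal distance between pack2 and dock_bay0 below 0.012 m and z of pack2 in the frame of dock_bay0 below 0.025 m) or (horizontal distance between pack2 and dock_bay1 below 0.012 m and z of pack2 in the frame of dock_bay1 below 0.025 m) or (horizontal distance between pack2 and dock_bay2 below 0.012 m and z of pack2 in the frame of dock_bay2 below 0.025 m) or (horizontal distance between pack2 and dock_bay3 below 0.012 m and z of pack2 in the frame of dock_bay3 below 0.025 m)) and ((horizontal distance between pack3 and dock_bay0 below 0.012 m and z of pack3 in the frame of dock_bay0 below 0.025 m) or (horizontal distance between pack3 and dock_bay1 below 0.012 m and z of pack3 in the frame of dock_bay1 below 0.025 m) or (horizontal distance between pack3 and dock_bay2 below 0.012 m and z of pack3 in the frame of dock_bay2 below 0.025 m) or (horizontal distance between pack3 and dock_bay3 below 0.012 m and z of pack3 in the frame of dock_bay3 below 0.025 m)) and angle between the x axis of each of pack0, pack1, pack2, pack3 and the x axis of dock, either way round below 0.15 rad and linear speed of each of pack0, pack1, pack2, pack3 below 0.03 m/s), for 0.3 s.
3. the pin is drawn and the bar has sprung shut over the packs (value of joint bar below 0.06 rad and ((horizontal distance between pack0 and dock_bay0 below 0.012 m and z of pack0 in the frame of dock_bay0 below 0.025 m) or (horizontal distance between pack0 and dock_bay1 below 0.012 m and z of pack0 in the frame of dock_bay1 below 0.025 m) or (horizontal distance between pack0 and dock_bay2 below 0.012 m and z of pack0 in the frame of dock_bay2 below 0.025 m) or (horizontal distance between pack0 and dock_bay3 below 0.012 m and z of pack0 in the frame of dock_bay3 below 0.025 m)) and ((horizontal distance between pack1 and dock_bay0 below 0.012 m and z of pack1 in the frame of dock_bay0 below 0.025 m) or (horizontal distance between pack1 and dock_bay1 below 0.012 m and z of pack1 in the frame of dock_bay1 below 0.025 m) or (horizontal distance between pack1 and dock_bay2 below 0.012 m and z of pack1 in the frame of dock_bay2 below 0.025 m) or (horizontal distance between pack1 and dock_bay3 below 0.012 m and z of pack1 in the frame of dock_bay3 below 0.025 m)) and ((horizontal distance between pack2 and dock_bay0 below 0.012 m and z of pack2 in the frame of dock_bay0 below 0.025 m) or (horizontal distance between pack2 and dock_bay1 below 0.012 m and z of pack2 in the frame of dock_bay1 below 0.025 m) or (horizontal distance between pack2 and dock_bay2 below 0.012 m and z of pack2 in the frame of dock_bay2 below 0.025 m) or (horizontal distance between pack2 and dock_bay3 below 0.012 m and z of pack2 in the frame of dock_bay3 below 0.025 m)) and ((horizontal distance between pack3 and dock_bay0 below 0.012 m and z of pack3 in the frame of dock_bay0 below 0.025 m) or (horizontal distance between pack3 and dock_bay1 below 0.012 m and z of pack3 in the frame of dock_bay1 below 0.025 m) or (horizontal distance between pack3 and dock_bay2 below 0.012 m and z of pack3 in the frame of dock_bay2 below 0.025 m) or (horizontal distance between pack3 and dock_bay3 below 0.012 m and z of pack3 in the frame of dock_bay3 below 0.025 m)) and angle between the x axis of each of pack0, pack1, pack2, pack3 and the x axis of dock, either way round below 0.15 rad), for 0.2 s.
At the end, for the whole second after the job is handed in: The bar is shut (below 0.06 rad), every pack present lies flat in a bay, its centre within 12 mm of the bay's and its length within 0.15 rad of the dock's x, and the pin stands upright in its wooden block, tip within 15 mm of the bench; all released and at rest (all of step 3 and horizontal distance between pin and pinblock_hole0 below 0.009 m and height (world z) of pin below 0.015 m and linear speed of each of pack0, pack1, pack2, pack3, pin below 0.03 m/s and angle between pin's own z axis and vertical below 0.2 rad); the robot touches nothing.
It fails at once if the tape roll is pushed more than 40 mm or knocked over (distance of tape from where it was at the start of the episode above 0.04 m).
It fails at once if the oil can is pushed more than 40 mm or knocked over (distance of oilcan from where it was at the start of the episode above 0.04 m or angle between oilcan's own z axis and vertical above 0.5 rad).
It fails at once if the screwdriver is pushed more than 40 mm or knocked over (distance of driver from where it was at the start of the episode above 0.04 m).
Of pack0, pack1, pack2, pack3 only 2 to 4 are there at a start; the rules pass over those that are not, and their reading is None.
At some moment in a run one of pack0, pack1, pack2, pack3 may be knocked a few centimetres aside while the robot is not near it.
It also fails if it takes over 210 s, if anything falls off the work surface, if the arm or the gripper's body presses on something with over 40 N, if the wrist force passes 120 N, or if a joint passes its speed limit or range.

## Working session

There is one attempt and no reset: what is moved stays moved. The work goes in short steps, Python scripts to look and compute and a tool call to move; the robot and the scene stay as the last step left them, time stands still between calls to the robot, and variables do not carry over. Pictures are saved under pics/ and viewed, about 12 in all and at most 16, crops included, and the job is handed in when it is done.

Besides the shell and the picture viewer there is one more tool, called after "Call:" as name(argument=value, ...) on one line, values as JSON. jog_arm: Moves the arm, as the interface text tells. Its arguments: {"type":"object","properties":{"rows":{"type":"array","items":{"type":"number"}},"grip_force":{"type":"number"}},"required":["rows"]}

```bash
mkdir -p pics; ls
cat > h.py <<'E'
import numpy as np, cv2
from cell import observe, read_camera, camera_info, hand_in
def cloud(name):
    im,d=read_camera(name); c=camera_info(name); E=np.array(c["extrinsics"])
    v,u=np.mgrid[0:480,0:640]
    P=np.stack([(u-c["cx"])/c["fx"]*d,-(v-c["cy"])/c["fy"]*d,-d],-1)
    W=P@E[:3,:3].T+E[:3,3]; W[d==0]=np.nan
    return im,W
def save(n,im): cv2.imwrite(f"pics/{n}.png",cv2.cvtColor(im,cv2.COLOR_RGB2BGR))
E
python3 - <<'E'
from h import *
for n in("top","side"):
    im,W=cloud(n); save(n+"0",im); np.savez(n+"0",im=im,W=W)
    print(camera_info(n))
print(observe())
E
```

```text
pics
{'fx': 604.4277899198323, 'fy': 604.4277899198323, 'cx': 323.0487762560744, 'cy': 237.81986118664523, 'extrinsics': array([[-1.16770399e-02,  9.97270949e-01, -7.28992574e-02,
         5.17819483e-01],
       [-9.99931752e-01, -1.16731560e-02,  4.79341247e-04,
        -4.63792431e-02],
       [-3.72931301e-04,  7.28998794e-02,  9.97339194e-01,
         1.48661611e+00],
       [ 0.00000000e+00,  0.00000000e+00,  0.00000000e+00,
         1.00000000e+00]])}
{'fx': 619.4744299688323, 'fy': 619.4744299688323, 'cx': 326.6761746644711, 'cy': 240.36479417284457, 'extrinsics': array([[-0.99519276,  0.08174878, -0.05393056,  0.57697841],
       [-0.09742019, -0.76991836,  0.63066237,  0.83817839],
       [ 0.01003375,  0.63288455,  0.77418116,  1.11861169],
       [ 0.        ,  0.        ,  0.        ,  1.        ]])}
{'time': 0.1, 'qpos': array([ 1.18598629e+00,  3.42689019e-01,  1.52489016e+00, -2.25610694e-05,
        1.27541813e+00, -1.45997584e-01]), 'qvel': array([ 0.00111797,  0.00098076, -0.0017329 , -0.00017151,  0.00303293,
        0.00040732]), 'joint_efforts': array([ 6.34536918e-04, -4.32005847e+01, -2.44691688e+01,  7.18208752e-02,
        5.26966061e-02, -4.66885376e-05]), 'tool_pos': array([0.12403725, 0.50977128, 0.22610673]), 'tool_rot': array([-3.14019981e+00, -1.83002970e-04,  2.90278665e+00]), 'contact_force': array([-0.22084328, -0.41179814, -0.03313323]), 'torque': array([ 0.05034893, -0.00962463, -0.02611064]), 'opening': 0.09192262786062605}
```

View pics/top0.png

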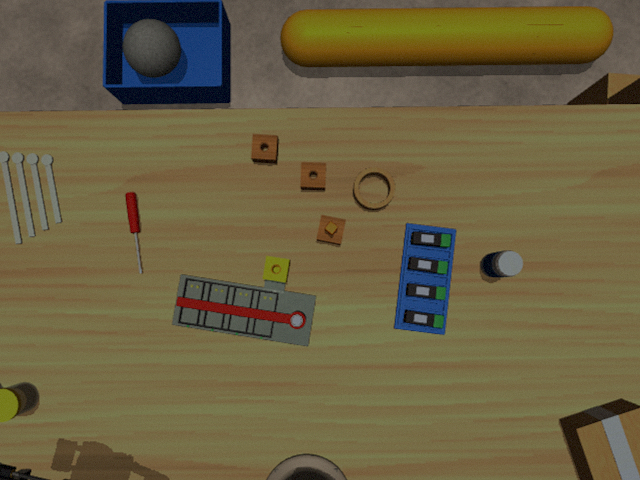

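View pics/side0.png

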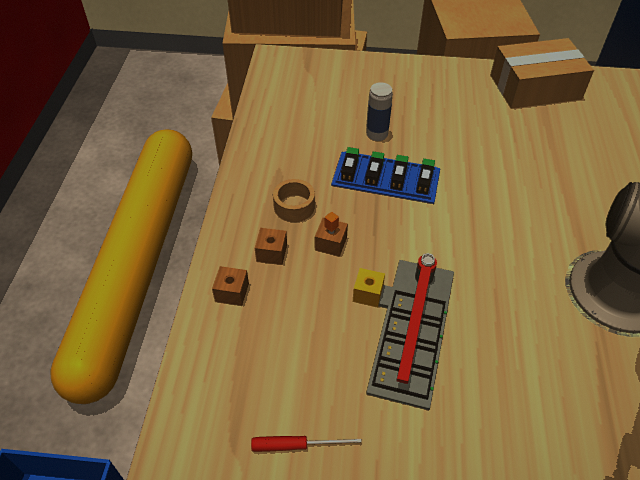

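The top view shows the dock at (240,308), its pivot at (297,320) and the boss hole at (276,269). The pin stands in the nearest block at (331,230). Four packs sit in the tray between (405,225) and (455,333). The tape (375,188), oil can (502,264) and driver (135,230) are nearby. Next I'll measure these.

```bash
cat >> h.py <<'E'
def rect(W,m,z0,z1):
    """centre, size, angle of minAreaRect of world xy where mask and z in range (mm, deg)"""
    P=W[m&(W[...,2]>z0)&(W[...,2]<z1)]
    if len(P)<5: return None
    # robust clip by percentile is avoided; blobs are clean
    (c,s,a)=cv2.minAreaRect((P[:,:2]*1000).astype(np.float32))
    return len(P),np.round(c,1),np.round(s,1),round(a,1),"mean",np.round(P.mean(0)*1000,1)
def box(u0,v0,u1,v1):
    m=np.zeros((480,640),bool); m[v0:v1,u0:u1]=1; return m
def hsv(im): return [a.astype(int) for a in cv2.split(cv2.cvtColor(im,cv2.COLOR_RGB2HSV))]
def proj(name,p):
    c=camera_info(name);E=np.array(c["extrinsics"]);q=(np.asarray(p)-E[:3,3])@E[:3,:3]
    return c["cx"]+c["fx"]*q[0]/-q[2], c["cy"]+c["fy"]*q[1]/q[2]
E
python3 - <<'E'
from h import *
d=np.load("top0.npz"); im,W=d["im"],d["W"]; H,S,V=hsv(im)
red=((H<8)|(H>172))&(S>150)&(V>90)
print("bar",rect(W,red&box(165,285,310,335),.055,.08))
print("post top", rect(W,(S<60)&(V>120)&box(285,308,310,332),.05,.1))
yel=(H>22)&(H<33)&(S>150)
print("boss",rect(W,yel&box(255,250,300,290),.045,.055))
print("plate",rect(W,box(160,265,330,355)&(S<90),.008,.016))
print("pinblock",rect(W,box(310,210,355,250),.045,.056))
print("pinhead",rect(W,box(310,210,355,250),.085,.11))
print("tray",rect(W,(H>100)&(H<125)&(S>120)&box(385,215,465,340),.004,.03))
for i,v in enumerate((240,265,292,320)):
    b=box(400,v-12,460,v+12)
    print("pack",i,rect(W,b,.038,.05))
print("tape",rect(W,box(345,160,402,215),.035,.06)); print("can",rect(W,box(475,240,530,285),.03,.2))
print("driver",rect(W,box(120,185,150,280),.005,.05))
for b in ((245,130,285,170),(297,158,330,195)): print("blk",rect(W,box(*b),.045,.056))
E
python3 - <<'E'
import cv2
a=cv2.imread("pics/top0.png")[180:345,165:465]; cv2.imwrite("pics/crop0.png",cv2.resize(a,None,fx=2.6,fy=2.6,interpolation=cv2.INTER_CUBIC))
E
```

```text
bar (1091, array([448.4, 148.4]), array([303.8,  37.9]), 82.2, 'mean', array([454.2, 153.6,  67.9]))
post top (64, array([429.6,  15.8]), array([18.8, 20.8]), 89.3, 'mean', array([429.9,  16.9,  74.3]))
boss (431, array([551.4,  65.5]), array([56.2, 55.4]), 80.6, 'mean', array([550.7,  65.7,  49.7]))
plate (3941, array([464.5, 159.1]), array([362.7, 141.6]), 80.3, 'mean', array([454.6, 137.9,  11.9]))
pinblock (465, array([644.7, -66.4]), array([60. , 60.1]), 78.1, 'mean', array([644. , -67. ,  50.1]))
pinhead (108, array([644.5, -66.7]), array([23.6, 24.1]), 52.4, 'mean', array([644.1, -66.4,  95.1]))
tray (2881, array([ 524.4, -294.5]), array([122.4, 257.9]), 82.1, 'mean', array([ 523.8, -290.4,   10.7]))
pack 0 (461, array([ 619.1, -306.7]), array([90.9, 31. ]), 84.1, 'mean', array([ 619. , -307.3,   43.6]))
pack 1 (453, array([ 556.5, -298.2]), array([91.5, 30.3]), 81.1, 'mean', array([ 556.3, -298.1,   43.5]))
pack 2 (457, array([ 494.3, -292. ]), array([90.2, 30.4]), 82.6, 'mean', array([ 494.3, -291.9,   43.9]))
pack 3 (456, array([ 428.8, -285.8]), array([91.1, 30.1]), 80.2, 'mean', array([ 428.9, -285.2,   43.4]))
tape (610, array([ 744. , -171.9]), array([97.3, 99.2]), 45.2, 'mean', array([ 743.5, -171.6,   47.1]))
can (882, array([ 555.1, -458.9]), array([58.6, 57.7]), 59.4, 'mean', array([ 554.7, -450.8,  125.9]))
driver (666, array([646.7, 415.9]), array([232.4,  71.9]), 0.7, 'mean', array([668.8, 414.3,  17.9]))
blk (539, array([845.8,  92.1]), array([60.6, 61.9]), 86.1, 'mean', array([845. ,  91.3,  50.1]))
blk (535, array([776.6, -25.4]), array([60.1, 60.7]), 87.9, 'mean', array([776.6, -24.9,  49.8]))
```

View pics/crop0.png

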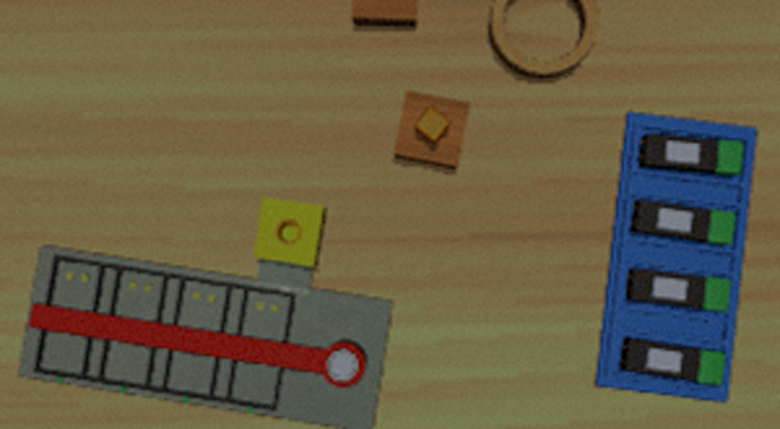

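Run:
```python
from h import *
d=np.load("top0.npz"); im,W=d["im"],d["W"]; H,S,V=hsv(im)
red=((H<8)|(H>172))&(S>150)&(V>90)&box(165,285,310,335)&(W[...,2]>.055)
P=W[red][:,:2]*1000; pv=np.array([429.8,16.5])
ring=P[np.linalg.norm(P-pv,axis=1)<26]; print("ring",cv2.minEnclosingCircle(ring.astype(np.float32)))
Q=P[np.linalg.norm(P-pv,axis=1)>45]
l=cv2.fitLine(Q.astype(np.float32),cv2.DIST_HUBER,0,.01,.01).ravel(); a=np.degrees(np.arctan2(l[0],l[1])); print("bar a",a,l)
n=np.array([-l[1],l[0]]); print("pivot off line",(pv-l[2:])@n)
blk=(V<38)&box(160,265,330,355)&(W[...,2]>.01)&(W[...,2]<.03)
for a in (8.5,9,9.5,10):
    r=np.radians(a); y=np.array([np.sin(r),np.cos(r)]); x=np.array([np.cos(r),-np.sin(r)])
    D=W[blk][:,:2]*1000-pv; X,Y=D@x,D@y-170
    hx,_=np.histogram(X,np.arange(-70,71,2)); hy,_=np.histogram(Y,np.arange(-140,141,2))
    print(a,"x peaks",[(int(i*2-69),int(hx[i])) for i in np.argsort(-hx)[:4]],"y",sorted((int(i*2-139),int(hy[i])) for i in np.argsort(-hy)[:10]))
print("V",np.percentile(V[box(175,280,280,335)],[1,5,10,20]))
```

```text
ring ((430.62445068359375, 19.77220916748047), 22.565580368041992)
bar a 9.672693 [1.6801958e-01 9.8578364e-01 4.5825882e+02 1.7833229e+02]
pivot off line 0.8632454989722085
8.5 x peaks [(-49, 39), (-47, 34), (55, 23), (57, 22)] y [(-69, 16), (-51, 16), (-7, 18), (7, 18), (9, 17), (51, 21), (53, 18), (67, 23), (111, 22), (113, 16)]
9 x peaks [(-49, 44), (-51, 40), (55, 39), (57, 14)] y [(-111, 18), (-51, 18), (-7, 20), (7, 20), (9, 18), (51, 22), (53, 20), (67, 23), (69, 18), (111, 25)]
9.5 x peaks [(-51, 61), (53, 42), (-53, 28), (55, 16)] y [(-111, 17), (-67, 18), (-51, 17), (-7, 16), (7, 24), (51, 25), (53, 17), (67, 25), (69, 16), (111, 27)]
10 x peaks [(-53, 63), (51, 30), (53, 28), (-51, 21)] y [(-111, 18), (-53, 17), (-7, 18), (7, 24), (9, 15), (51, 25), (53, 18), (67, 24), (69, 16), (111, 29)]
V [20. 32. 46. 71.]
```

```bash
cat > plan.py <<'E'
# usage: plan.py x,y,z,yaw ...  (mm, deg): from the measured pose, turn then shift to each waypoint
import sys; from h import *
o=observe(); p=np.array(o["tool_pos"])*1000; yaw=np.degrees(o["tool_rot"][2])
print("now t",round(o["time"],1),np.round(p,1),"rot",np.round(np.degrees(o["tool_rot"]),2),"open",round(o["opening"]*1000,1),"F",np.round(o["contact_force"],1))
for w in sys.argv[1:]:
    x,y,z,ps=map(float,w.split(","))
    turn=-((ps-yaw+180)%360-180); r=np.radians(ps); d=np.array([x,y,z])-p
    s=np.array([d@[np.cos(r),np.sin(r),0],d@[np.sin(r),-np.cos(r),0],-d[2]])
    print(f"turn {turn:.1f}  shift",np.round(s,1)," dist",round(np.linalg.norm(s)))
    p=np.array([x,y,z]); yaw=ps
E
python3 plan.py 644.5,-66.5,226,142.4 644.5,-66.5,66,142.4
```

```text
now t 0.1 [124.  509.8 226.1] rot [-1.7992e+02 -1.0000e-02  1.6632e+02] open 91.9 F [-0.2 -0.4 -0. ]
turn 23.9  shift [-7.64e+02 -1.39e+02  1.00e-01]  dist 777
turn -0.0  shift [  0.   0. 160.]  dist 160
```

Call:
jog_arm(rows=[60, 0, 0, 0, 8, 60, 0, 0, 0, 8, 60, 0, 0, 0, 7.9, 60, -40, -7.3, 0, 0, 60, -40, -7.3, 0, 0, 60, -40, -7.3, 0, 0, 60, -40, -7.3, 0, 0, 60, -40, -7.3, 0, 0, 60, -40, -7.3, 0, 0, 60, -40, -7.3, 0, 0, 60, -40, -7.3, 0, 0, 60, -40, -7.3, 0, 0, 60, -40, -7.3, 0, 0, 60, -40, -7.3, 0, 0, 60, -40, -7.3, 0, 0, 60, -40, -7.3, 0, 0, 60, -40, -7.3, 0, 0, 60, -40, -7.3, 0, 0, 60, -40, -7.3, 0, 0, 60, -40, -7.3, 0, 0], grip_force=60)

```text
time: 2.1
tool_pos: [0.5881, -0.0044, 0.2262]
tool_rot: [-3.141, -0.001, 2.485]
contact_force: [1.2, 1.0, 0.1]
opening: 0.0597
```

Call:
jog_arm(rows=[60, -40, -7, 0, 0, 60, -35, -6, 20, 0, 60, -9, -2, 40, 0, 60, 0, 0, 0, 0, 60, 0, 0, 0, 0])

```text
time: 2.6
tool_pos: [0.644, -0.0656, 0.1662]
tool_rot: [-3.141, -0.003, 2.486]
contact_force: [-0.2, 0.3, 0.9]
opening: 0.0597
```

```bash
python3 plan.py 644.5,-66.5,120,142.4 644.5,-66.5,66,142.4
```

```text
now t 2.6 [644.  -65.6 166.2] rot [-1.7995e+02 -1.6000e-01  1.4241e+02] open 59.7 F [-0.2  0.3  0.9]
turn 0.0  shift [-0.9 -0.4 46.2]  dist 46
turn -0.0  shift [ 0.  0. 54.]  dist 54
```

Call:
jog_arm(rows=[60, -0.9, -0.4, 35, 0, 60, 0, 0, 35, 0, 60, 0, 0, 20, 0, 60, 0, 0, 10, 0, 60, 0, 0, 0, 0, 20, 0, 0, 0, 0, 20, 0, 0, 0, 0, 20, 0, 0, 0, 0, 20, 0, 0, 0, 0, 20, 0, 0, 0, 0, 20, 0, 0, 0, 0, 20, 0, 0, 0, 0])

```text
time: 3.8
tool_pos: [0.6454, -0.0669, 0.067]
tool_rot: [3.141, 0.0, 2.486]
contact_force: [-0.4, -0.7, 3.4]
opening: 0.0236
```

```bash
python3 plan.py 644.5,-66.5,130,142.4;  python3 - <<'E'
from h import *
a,W=cloud("top"); b,_=cloud("side")
A=cv2.resize(a[190:270,280:380],(500,400)); B=cv2.resize(b[190:270,280:380],(500,400)); 
save("grip1",cv2.resize(np.hstack([A,B]),(800,320)))
E
```

```text
now t 3.8 [645.4 -66.9  67. ] rot [1.7998e+02 2.0000e-02 1.4241e+02] open 23.6 F [-0.4 -0.7  3.4]
turn 0.0  shift [  1.   -0.2 -63. ]  dist 63
```

View pics/grip1.png

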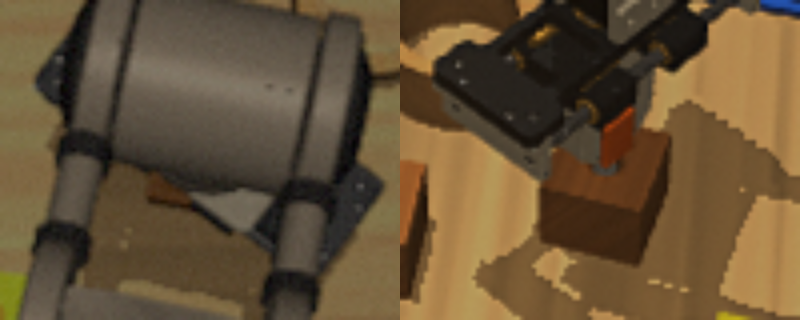

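The side view shows the jaws closed on the orange head just above the block, with an opening of 23.6 mm. Next I'll lift it and sweep.

Run:
```python
import numpy as np,subprocess
w=["645.4,-66.9,155,142.4"]
c=np.array([429.8,16.5])
A=[102,90,80,70,60,50,40,32,26,22]
for i,a in enumerate(A):
    p=c+131*np.array([np.cos(np.radians(a)),np.sin(np.radians(a))]); 
    if i==9: p=np.array([551.2,65.6])
    if i==0: w.append(f"{p[0]:.1f},{p[1]:.1f},155,142.4")
    w.append(f"{p[0]:.1f},{p[1]:.1f},120,142.4")
print(w); subprocess.run(["python3","plan.py"]+w)
```

```text
now t 3.9 [645.4 -67.   67. ] rot [1.7998e+02 2.0000e-02 1.4241e+02] open 23.9 F [-1.2  0.3  2.9]
turn 0.0  shift [  0.1   0.  -88. ]  dist 88
turn -0.0  shift [321.4  19.4  -0. ]  dist 322
turn -0.0  shift [ 0.  0. 35.]  dist 35
turn -0.0  shift [-19.8  18.9  -0. ]  dist 27
turn -0.0  shift [-19.2  12.3  -0. ]  dist 23
turn -0.0  shift [-21.1   8.8  -0. ]  dist 23
turn -0.0  shift [-22.3   4.9  -0. ]  dist 23
turn -0.0  shift [-22.7   1.1  -0. ]  dist 23
turn -0.0  shift [-22.7  -3.   -0. ]  dist 23
turn -0.0  shift [-17.5  -5.2  -0. ]  dist 18
turn -0.0  shift [-12.6  -5.5  -0. ]  dist 14
turn -0.0  shift [-8.  -4.3 -0. ]  dist 9
['645.4,-66.9,155,142.4', '402.6,144.6,155,142.4', '402.6,144.6,120,142.4', '429.8,147.5,120,142.4', '452.5,145.5,120,142.4', '474.6,139.6,120,142.4', '495.3,129.9,120,142.4', '514.0,116.9,120,142.4', '530.2,100.7,120,142.4', '540.9,85.9,120,142.4', '547.5,73.9,120,142.4', '551.2,65.6,120,142.4']
```

Call:
jog_arm(rows=[20, 0, 0, -20, 0, 20, 0, 0, -34, 0, 20, 0, 0, -34, 0, 20, 20, 1.2, 0, 0, 20, 40, 2.4, 0, 0, 20, 40, 2.4, 0, 0, 20, 40, 2.4, 0, 0, 20, 40, 2.4, 0, 0, 20, 40, 2.4, 0, 0, 20, 40, 2.4, 0, 0, 20, 40, 2.4, 0, 0, 20, 21.4, 1.4, 0, 0, 20, 0, 0, 0, 0])

```text
time: 5.2
tool_pos: [0.4, 0.1458, 0.1546]
tool_rot: [-3.141, -0.001, 2.489]
contact_force: [0.7, -0.2, -0.7]
opening: 0.0238
```

```bash
python3 plan.py 402.6,144.6,120,142.4;  python3 - <<'E'
from h import *
b,_=cloud("side"); save("carry",cv2.resize(b[180:400,280:520],(720,660))[:600])
E
```

```text
now t 5.2 [400.  145.8 154.6] rot [-1.7995e+02 -8.0000e-02  1.4258e+02] open 23.8 F [ 0.7 -0.2 -0.7]
turn 0.2  shift [-2.8  0.7 34.6]  dist 35
```

View pics/carry.png

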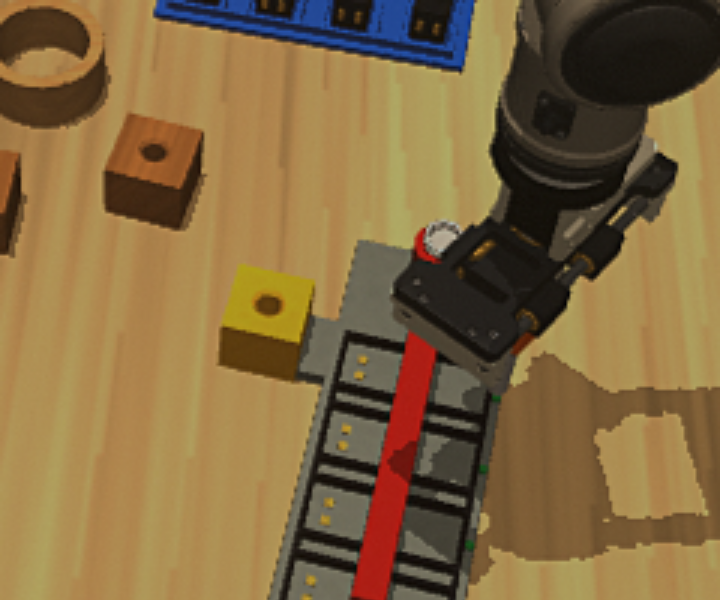

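The pin is out of its block and held, on the shut side of the bar. I'll descend and sweep the bar open.

Call:
jog_arm(rows=[20, -2.8, 0.7, 17, 0, 20, 0, 0, 17.5, 0, 20, 0, 0, 0, 0, 20, -9.9, 9.5, 0, 0, 20, -9.9, 9.4, 0, 0, 20, -9.6, 6.2, 0, 0, 20, -9.6, 6.1, 0, 0, 20, -10.5, 4.4, 0, 0, 20, -10.6, 4.4, 0, 0, 20, -11.1, 2.5, 0, 0, 20, -11.2, 2.4, 0, 0, 20, -11.3, 0.6, 0, 0, 20, -11.4, 0.5, 0, 0, 20, -11.3, -1.5, 0, 0, 20, -11.4, -1.5, 0, 0, 20, -8.7, -2.6, 0, 0, 20, -8.8, -2.6, 0, 0, 20, 0, 0, 0, 0])

```text
time: 7.05
tool_pos: [0.5443, 0.0836, 0.1203]
tool_rot: [3.141, 0.001, 2.484]
contact_force: [-1.7, 2.2, -2.3]
opening: 0.0236
```

```bash
python3 plan.py 547.5,73.9,120,142.4 551.2,65.6,120,142.4
```

```text
now t 7.0 [544.3  83.6 120.3] rot [1.7995e+02 7.0000e-02 1.4235e+02] open 23.6 F [-1.7  2.2 -2.3]
turn -0.1  shift [-8.4 -5.8  0.3]  dist 10
turn -0.0  shift [-8.  -4.3 -0. ]  dist 9
```

Call:
jog_arm(rows=[20, -4.2, -2.9, 0, 0, 20, -4.2, -2.9, 0, 0, 20, -4, -2.2, 0, 0, 20, -4, -2.2, 0, 0, 20, 0, 0, 0, 0, 20, 0, 0, 0, 0])

```text
time: 7.65
tool_pos: [0.5503, 0.0664, 0.1205]
tool_rot: [3.141, 0.001, 2.485]
contact_force: [1.0, 4.1, 0.1]
opening: 0.0236
```

```bash
python3 plan.py 551.2,65.6,120,142.4;  python3 - <<'E'
from h import *
b,_=cloud("side"); a,_=cloud("top"); save("swing",np.hstack([cv2.resize(b[220:310,320:420],(500,450)),cv2.resize(a[235:295,240:300],(300,300)).copy() if 0 else cv2.resize(a[240:330,250:310],(300,450))]))
print(proj("side",[.5512,.0656,.05]),proj("side",[.5512,.0656,.054]))
E
```

```text
now t 7.7 [550.3  66.4 120.5] rot [1.7997e+02 3.0000e-02 1.4240e+02] open 23.6 F [1.  4.1 0.1]
turn 0.0  shift [-1.3 -0.1  0.5]  dist 1
(np.float64(369.2265096440762), np.float64(279.79963475679267)) (np.float64(369.34606957747906), np.float64(278.69577891585686))
```

View pics/swing.png

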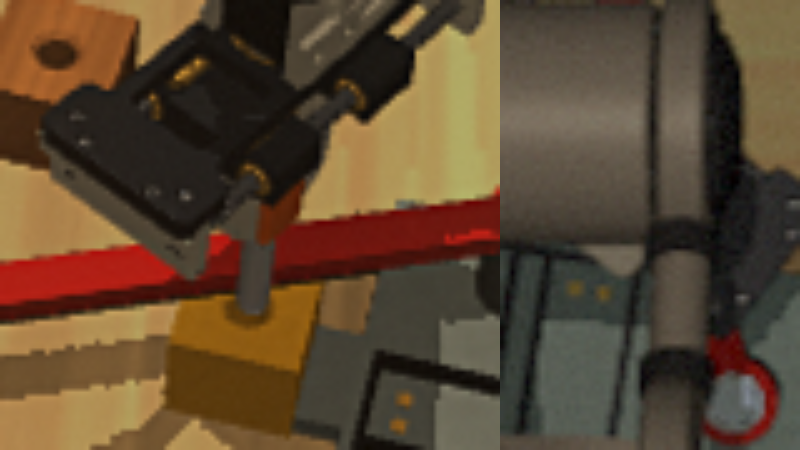

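The bar is open and the shank tip sits over the boss hole, at crop (250,312). I'll lower it.

Call:
jog_arm(rows=[20, -1.3, 0, 2, 0, 20, 0, 0, 4, 0, 20, 0, 0, 5, 0, 20, 0, 0, 6, 0, 20, 0, 0, 6, 0, 20, 0, 0, 6, 0, 20, 0, 0, 5, 0, 20, 0, 0, 3, 0, 20, 0, 0, 0, 0])

```text
time: 8.65
tool_pos: [0.5507, 0.0658, 0.0824]
tool_rot: [-3.141, -0.001, 2.486]
contact_force: [-0.5, 3.2, -3.5]
opening: 0.0236
```

Call:
jog_arm(rows=[20, 0, 0, 1, 0, 45, 0, 0, 0, 0, 45, 0, 0, 0, 0, 45, 0, 0, 0, 0, 45, 0, 0, 0, 0, 45, 0, 0, -20, 0, 45, 0, 0, -40, 0, 45, 0, 0, -40, 0, 45, 0, 0, -40, 0, 45, 0, 0, 0, 0])

```text
time: 9.65
tool_pos: [0.5539, 0.0656, 0.2283]
tool_rot: [3.135, 0.009, 2.486]
contact_force: [0.4, -0.1, -0.4]
opening: 0.0448
```

```bash
python3 plan.py 621,-307,170,82.5 428,-285,170,82.5;  python3 - <<'E'
from h import *
b,W=cloud("side"); H,S,V=hsv(b); save("pinned",cv2.resize(b[140:420,260:580],(800,700))[:600])
o=(H>3)&(H<20)&(S>170)
print(rect(W,o&box(335,235,400,300),.09,.13), rect(W,o&box(335,235,400,300),.07,.13))
E
```

```text
now t 9.7 [553.9  65.6 228.3] rot [179.61   0.54 142.42] open 44.8 F [ 0.4 -0.1 -0.4]
turn 59.9  shift [-360.7  115.2   58.3]  dist 383
turn -0.0  shift [  -3.4 -194.2   -0. ]  dist 194
(185, array([549.7,  70.9]), array([26.1, 25.3]), 50.5, 'mean', array([550.2,  74.6, 106.4])) (243, array([540.9,  47.4]), array([91.2, 45.1]), 47.3, 'mean', array([550.1,  74.8, 100.8]))
```

View pics/pinned.png

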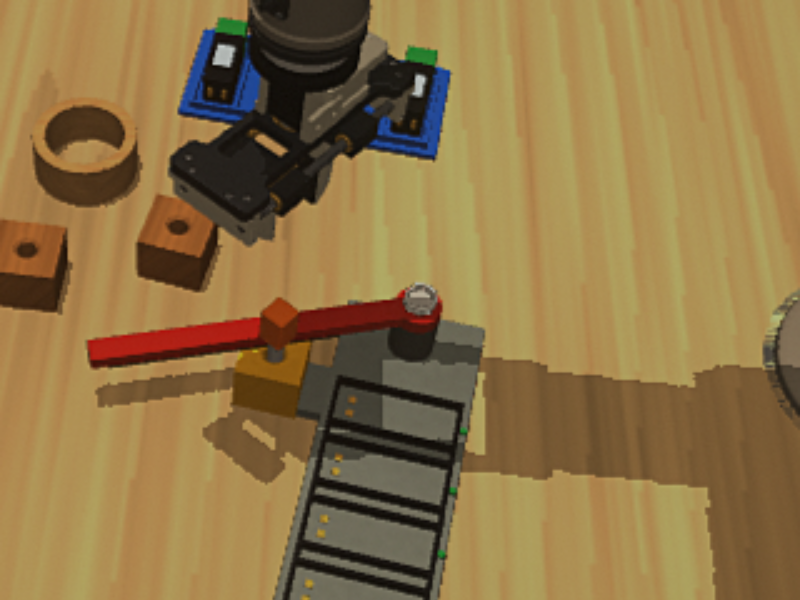

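The pin is down in the boss, the bar leans on it, and the head is at crop (278,322). I'll re-measure the packs from the top before picking.

```bash
cat > packs.py <<'E'
from h import *
im,W=cloud("top"); H,S,V=hsv(im); z=W[...,2]
def find(m,name):
    n,l,st,c=cv2.connectedComponentsWithStats(m.astype(np.uint8))
    for i in range(1,n):
        if st[i,4]>150:
            r=rect(W,l==i,0,1); a=r[3] if r[2][0]>r[2][1] else r[3]-90
            print(name,"c",r[1],"size",r[2],"long axis deg",round(a,1),"z",r[5][2],"n",r[0])
x,y=W[...,0],W[...,1]
find((z>.036)&(z<.054)&(x>.36)&(x<.72)&(y<-.2)&(y>-.40),"tray")
find((z>.04)&(z<.054)&(x>.36)&(x<.54)&(y>.04)&(y<.36)&~((H>20)&(H<35)&(S>150)),"dock")
E
python3 packs.py; python3 plan.py 619,-307,160,82.5
```

```text
tray c [ 619.3 -307.3] size [92.4 31. ] long axis deg 83.8 z 43.6 n 479
tray c [ 556.4 -298.4] size [91.8 30.2] long axis deg 81.1 z 43.4 n 483
tray c [ 494.1 -292.3] size [91.6 30.4] long axis deg 82.8 z 43.2 n 479
tray c [ 428.8 -285.7] size [90.9 30.3] long axis deg 80.7 z 43.4 n 488
now t 9.8 [551.3  65.7 223.1] rot [1.7992e+02 1.1000e-01 1.4242e+02] open 45.3 F [-0.5  0.1 -0.4]
turn 59.9  shift [-360.6  115.7   63.1]  dist 384
```

Call:
jog_arm(rows=[46, 0, 0, 0, 8.5, 46, 0, 0, 0, 8.5, 46, 0, 0, 0, 8.5, 46, 0, 0, 0, 8.5, 46, 0, 0, 0, 8.5, 46, 0, 0, 0, 8.5, 46, 0, 0, 0, 8.3, 46, -36, 11.6, 6, 0, 46, -36, 11.6, 6, 0, 46, -36, 11.6, 6, 0, 46, -36, 11.6, 6, 0, 46, -36, 11.6, 6, 0, 46, -36, 11.6, 6, 0, 46, -36, 11.6, 6, 0, 46, -36, 11.6, 6, 0, 46, -36, 11.6, 6, 0, 46, -36, 11.6, 6, 0, 46, 0, 0, 0, 0])

```text
time: 11.55
tool_pos: [0.6214, -0.31, 0.1579]
tool_rot: [-3.137, -0.001, 1.446]
contact_force: [-0.8, 0.9, -1.1]
opening: 0.0457
```

```bash
python3 plan.py 619.3,-307.2,60,83 619.3,-307.2,21,83
```

```text
now t 11.6 [ 621.4 -310.   157.9] rot [-1.7974e+02 -3.0000e-02  8.2850e+01] open 45.7 F [-0.8  0.9 -1.1]
turn -0.1  shift [ 2.5 -2.4 97.9]  dist 98
turn -0.0  shift [ 0.  0. 39.]  dist 39
```

Call:
jog_arm(rows=[46, 1.5, -1.5, 32, 0, 46, 0, 0, 33, 0, 46, 0, 0, 30, 0, 46, 0, 0, 0, 0, 46, 0, 0, 20, 0, 46, 0, 0, 19, 0, 46, 0, 0, 0, 0, 25, 0, 0, 0, 0, 25, 0, 0, 0, 0, 25, 0, 0, 0, 0, 25, 0, 0, 0, 0, 25, 0, 0, 0, 0], grip_force=45)

```text
time: 12.75
tool_pos: [0.6224, -0.3042, 0.0298]
tool_rot: [3.14, 0.001, 1.451]
contact_force: [-0.7, 0.9, 5.8]
opening: 0.0297
```

```bash
python3 plan.py 619.3,-307.2,160,83 473.2,272.8,160,170.4
```

```text
now t 12.8 [ 622.4 -304.2   29.8] rot [1.7988e+02 5.0000e-02 8.3120e+01] open 29.7 F [-0.7  0.9  5.8]
turn 0.1  shift [  -3.4   -2.7 -130.2]  dist 130
turn -87.4  shift [240.8 547.5  -0. ]  dist 598
```

Call:
jog_arm(rows=[25, 0, 0, -20, 0, 25, 0, 0, -37, 0, 25, 0, 0, -37, 0, 25, 0, 0, -37, 0, 25, 0, 0, 0, -7.95, 25, 0, 0, 0, -7.95, 25, 0, 0, 0, -7.95, 25, 0, 0, 0, -7.95, 25, 0, 0, 0, -7.95, 25, 0, 0, 0, -7.95, 25, 0, 0, 0, -7.95, 25, 0, 0, 0, -7.95, 25, 0, 0, 0, -7.95, 25, 0, 0, 0, -7.95, 25, 0, 0, 0, -7.9, 25, 0, 0, 0, 0, 25, 0, 0, 0, 0])

```text
time: 14.45
tool_pos: [0.6217, -0.3038, 0.1591]
tool_rot: [3.141, -0.0, 2.972]
contact_force: [-0.2, 0.2, -1.2]
opening: 0.0296
```

```bash
python3 plan.py 470.2,273.3,160,170.4
```

```text
now t 14.4 [ 621.7 -303.8  159.1] rot [ 1.7999e+02 -1.0000e-02  1.7030e+02] open 29.6 F [-0.2  0.2 -1.2]
turn -0.1  shift [245.6 543.8  -0.9]  dist 597
```

Call:
jog_arm(rows=[25, 7.8, 17.1, 0, 0, 25, 17.7, 39.2, 0, 0, 25, 17.7, 39.2, 0, 0, 25, 17.7, 39.2, 0, 0, 25, 17.7, 39.2, 0, 0, 25, 17.7, 39.2, 0, 0, 25, 17.7, 39.2, 0, 0, 25, 17.7, 39.2, 0, 0, 25, 17.7, 39.2, 0, 0, 25, 17.7, 39.2, 0, 0, 25, 17.7, 39.2, 0, 0, 25, 17.7, 39.2, 0, 0, 25, 17.7, 39.2, 0, 0, 25, 17.7, 39.2, 0, 0, 25, 7.8, 17.1, 0, 0, 25, 0, 0, 0, 0, 25, 0, 0, 0, 0, 25, 0, 0, 0, 0])

```text
time: 16.25
tool_pos: [0.4693, 0.272, 0.1593]
tool_rot: [-3.141, 0.0, 2.974]
contact_force: [0.4, -1.2, -1.3]
opening: 0.0296
```

```bash
python3 plan.py 470.2,273.3,60,170.4 470.2,273.3,34,170.4
```

```text
now t 16.2 [469.3 272.  159.3] rot [-1.7999e+02  1.0000e-02  1.7040e+02] open 29.6 F [ 0.4 -1.2 -1.3]
turn -0.0  shift [-0.7  1.4 99.3]  dist 99
turn -0.0  shift [ 0.  0. 26.]  dist 26
```

Call:
jog_arm(rows=[25, -0.7, 1.4, 33, 0, 25, 0, 0, 35, 0, 25, 0, 0, 25, 0, 25, 0, 0, 10, 0, 25, 0, 0, 10, 0, 25, 0, 0, 8, 0, 25, 0, 0, 4, 0, 25, 0, 0, 0, 0, 25, 0, 0, 0, 0])

```text
time: 17.15
tool_pos: [0.4703, 0.2745, 0.0348]
tool_rot: [3.141, 0.001, 2.976]
contact_force: [0.1, 0.1, -0.7]
opening: 0.0298
```

Call:
jog_arm(rows=[25, 0, 0, 1, 0, 25, 0, 0, 0, 0, 38, 0, 0, 0, 0, 38, 0, 0, 0, 0, 38, 0, 0, 0, 0, 38, 0, 0, -10, 0, 38, 0, 0, -30, 0, 38, 0, 0, -40, 0, 38, 0, 0, -45, 0, 38, 0, 0, 0, 0])

```text
time: 18.15
tool_pos: [0.4731, 0.2757, 0.1652]
tool_rot: [3.135, 0.011, 2.976]
contact_force: [-0.3, 0.2, 1.0]
opening: 0.038
```

```bash
python3 packs.py; python3 plan.py 556.4,-298.4,160,81.5
```

```text
tray c [ 556.4 -298.3] size [91.  30.5] long axis deg 80.7 z 43.5 n 488
tray c [ 494.4 -292.7] size [91.4 30.3] long axis deg 82.2 z 43.3 n 476
tray c [ 428.8 -285.7] size [91.3 30.3] long axis deg 80.4 z 43.5 n 490
now t 18.2 [471.7 275.  162.1] rot [179.77   0.38 170.52] open 38.0 F [-1.1  0.3 -0.1]
turn 89.0  shift [-554.6  168.6    2.1]  dist 580
```

Call:
jog_arm(rows=[46, 0, 0, 0, 8.1, 46, 0, 0, 0, 8.1, 46, 0, 0, 0, 8.1, 46, 0, 0, 0, 8.1, 46, 0, 0, 0, 8.1, 46, 0, 0, 0, 8.1, 46, 0, 0, 0, 8.1, 46, 0, 0, 0, 8.1, 46, 0, 0, 0, 8.1, 46, 0, 0, 0, 8.1, 46, 0, 0, 0, 8, 46, -16, 5, 0, 0, 46, -40, 12.2, 0, 0, 46, -40, 12.2, 0, 0, 46, -40, 12.2, 0, 0, 46, -40, 12.2, 0, 0, 46, -40, 12.2, 0, 0, 46, -40, 12.2, 0, 0, 46, -40, 12.2, 0, 0])

```text
time: 20.1
tool_pos: [0.5149, -0.0334, 0.1573]
tool_rot: [-3.14, -0.0, 1.423]
contact_force: [0.9, -0.4, -0.0]
opening: 0.0462
```

Call:
jog_arm(rows=[46, -40, 12.2, 0, 0, 46, -40, 12.2, 0, 0, 46, -40, 12.2, 0, 0, 46, -40, 12.2, 0, 0, 46, -40, 12.2, 0, 0, 46, -40, 12.2, 0, 0, 46, -16, 5, 0, 0, 46, 0, 0, 0, 0, 46, 0, 0, 0, 0, 46, 0, 0, 0, 0, 46, 0, 0, 0, 0])

```text
time: 21.2
tool_pos: [0.5553, -0.2952, 0.1582]
tool_rot: [-3.141, -0.0, 1.424]
contact_force: [0.1, 0.3, 0.3]
opening: 0.0462
```

```bash
python3 packs.py; python3 plan.py 556.4,-298.4,60,81.5 556.4,-298.4,26,81.5
```

```text
tray c [ 560.6 -271.9] size [37.5 30.5] long axis deg 79.8 z 43.5 n 184
dock c [475.5 272.9] size [32.2 90.6] long axis deg -10.0 z 47.4 n 494
now t 21.2 [ 555.4 -295.4  158.3] rot [-1.7999e+02 -1.0000e-02  8.1600e+01] open 46.1 F [1.1 0.9 0.1]
turn 0.1  shift [-2.8  1.5 98.3]  dist 98
turn -0.0  shift [ 0.  0. 34.]  dist 34
```

Call:
jog_arm(rows=[46, -2.8, 1.5, 32, 0, 46, 0, 0, 34, 0, 46, 0, 0, 30, 0, 46, 0, 0, 0, 0, 46, 0, 0, 20, 0, 46, 0, 0, 14, 0, 46, 0, 0, 0, 0, 46, 0, 0, 2, 0, 46, 0, 0, 0, 0, 25, 0, 0, 0, 0, 25, 0, 0, 0, 0, 25, 0, 0, 0, 0, 25, 0, 0, 0, 0, 25, 0, 0, 0, 0])

```text
time: 22.65
tool_pos: [0.5564, -0.2997, 0.0267]
tool_rot: [3.141, 0.0, 1.423]
contact_force: [-0.9, 0.4, 4.3]
opening: 0.0297
```

Call:
jog_arm(rows=[25, 0, 0, -20, 0, 25, 0, 0, -37, 0, 25, 0, 0, -37, 0, 25, 0, 0, -37, 0, 25, 0, 0, 0, -8, 25, 0, 0, 0, -8, 25, 0, 0, 0, -8, 25, 0, 0, 0, -8, 25, 0, 0, 0, -8, 25, 0, 0, 0, -8, 25, 0, 0, 0, -8, 25, 0, 0, 0, -8, 25, 0, 0, 0, -8, 25, 0, 0, 0, -8, 25, 0, 0, 0, -8, 25, 0, 0, 0, -0.8, 25, 0, 0, 0, 0])

```text
time: 24.35
tool_pos: [0.5562, -0.2995, 0.1568]
tool_rot: [3.141, -0.001, 2.97]
contact_force: [-0.1, -0.9, -0.8]
opening: 0.0297
```

```bash
python3 plan.py 463.2,213.7,160,170.4
```

```text
now t 24.4 [ 556.2 -299.5  156.8] rot [ 1.7997e+02 -3.0000e-02  1.7014e+02] open 29.7 F [-0.1 -0.9 -0.8]
turn -0.3  shift [177.3 490.5  -3.2]  dist 522
```

Call:
jog_arm(rows=[25, 7.7, 22, -3, -0.3, 25, 14.6, 40.6, 0, 0, 25, 14.6, 40.6, 0, 0, 25, 14.6, 40.6, 0, 0, 25, 14.6, 40.6, 0, 0, 25, 14.6, 40.6, 0, 0, 25, 14.6, 40.6, 0, 0, 25, 14.6, 40.6, 0, 0, 25, 14.6, 40.6, 0, 0, 25, 14.6, 40.6, 0, 0, 25, 14.6, 40.6, 0, 0, 25, 14.6, 40.6, 0, 0, 25, 7.7, 22, 0, 0, 25, 0, 0, 0, 0, 25, 0, 0, 0, 0, 25, 0, 0, 0, 0, 25, 0, 0, 0, 0])

```text
time: 26.05
tool_pos: [0.4631, 0.2121, 0.1602]
tool_rot: [-3.141, 0.0, 2.976]
contact_force: [0.2, -0.6, -0.5]
opening: 0.0297
```

```bash
python3 plan.py 464.5,213.5,60,170.4 464.5,213.5,31,170.4
```

```text
now t 26.1 [463.1 212.1 160.2] rot [-179.99    0.    170.49] open 29.7 F [ 0.2 -0.6 -0.5]
turn 0.1  shift [ -1.2   1.6 100.2]  dist 100
turn -0.0  shift [ 0.  0. 29.]  dist 29
```

Call:
jog_arm(rows=[25, -1, 1, 33, 0, 25, 0, 0, 35, 0, 25, 0, 0, 25, 0, 25, 0, 0, 12, 0, 25, 0, 0, 12, 0, 25, 0, 0, 8, 0, 25, 0, 0, 3, 0, 25, 0, 0, 0, 0, 25, 0, 0, 1, 0, 25, 0, 0, 0, 0])

```text
time: 27.05
tool_pos: [0.4643, 0.2142, 0.0318]
tool_rot: [3.141, 0.001, 2.978]
contact_force: [0.2, 0.0, -1.7]
opening: 0.0293
```

Call:
jog_arm(rows=[25, 0, 0, 0, 0, 38, 0, 0, 0, 0, 38, 0, 0, 0, 0, 38, 0, 0, 0, 0, 38, 0, 0, -10, 0, 38, 0, 0, -30, 0, 38, 0, 0, -40, 0, 38, 0, 0, -49, 0, 38, 0, 0, 0, 0, 38, 0, 0, 0, 0])

```text
time: 28.05
tool_pos: [0.4644, 0.2142, 0.1619]
tool_rot: [3.14, 0.003, 2.978]
contact_force: [-1.2, 0.1, 0.2]
opening: 0.0378
```

```bash
python3 packs.py; python3 plan.py 494.2,-292.5,160,82.3
```

```text
tray c [ 494.4 -292.4] size [91.1 30.3] long axis deg 82.2 z 43.7 n 481
tray c [ 428.9 -285.7] size [90.2 30.5] long axis deg 80.2 z 43.7 n 484
now t 28.1 [463.6 213.9 160.4] rot [1.7999e+02 1.0000e-02 1.7062e+02] open 38.1 F [-0.7 -0.5 -0.6]
turn 88.3  shift [-4.978e+02  9.820e+01  4.000e-01]  dist 507
```

Call:
jog_arm(rows=[46, 0, 0, 0, 8.03, 46, 0, 0, 0, 8.03, 46, 0, 0, 0, 8.03, 46, 0, 0, 0, 8.03, 46, 0, 0, 0, 8.03, 46, 0, 0, 0, 8.03, 46, 0, 0, 0, 8.03, 46, 0, 0, 0, 8.03, 46, 0, 0, 0, 8.03, 46, 0, 0, 0, 8.03, 46, 0, 0, 0, 8, 46, -18, 3.5, 0, 0, 46, -42, 8.3, 0, 0, 46, -42, 8.3, 0, 0, 46, -42, 8.3, 0, 0, 46, -42, 8.3, 0, 0, 46, -42, 8.3, 0, 0, 46, -42, 8.3, 0, 0, 46, -42, 8.3, 0, 0, 46, -42, 8.3, 0, 0])

```text
time: 30.1
tool_pos: [0.4847, -0.1475, 0.1585]
tool_rot: [-3.138, -0.001, 1.436]
contact_force: [0.8, -0.6, 0.1]
opening: 0.0461
```

Call:
jog_arm(rows=[46, -42, 8.3, 0, 0, 46, -42, 8.3, 0, 0, 46, -42, 8.3, 0, 0, 46, -18, 3.5, 0, 0, 46, 0, 0, 0, 0, 46, 0, 0, 0, 0, 46, 0, 0, 0, 0, 46, 0, 0, 0, 0, 46, 0, 0, 0, 0])

```text
time: 31.0
tool_pos: [0.495, -0.2916, 0.1604]
tool_rot: [3.141, -0.0, 1.438]
contact_force: [-1.1, -0.7, -0.1]
opening: 0.0463
```

```bash
python3 packs.py; python3 plan.py 494.3,-292.5,60,82.3 494.3,-292.5,26,82.3
```

```text
tray c [ 497.1 -270.6] size [47.7 29.8] long axis deg 82.5 z 43.4 n 235
dock c [475.4 272.7] size [32.  90.6] long axis deg -9.6 z 47.4 n 489
dock c [464.2 214.4] size [31.7 90.4] long axis deg -9.9 z 47.5 n 486
now t 31.1 [ 495.  -291.8  160.4] rot [179.99  -0.    82.39] open 45.8 F [-0.6 -0.5  0.3]
turn 0.1  shift [ -0.8  -0.6 100.4]  dist 100
turn -0.0  shift [ 0.  0. 34.]  dist 34
```

Call:
jog_arm(rows=[46, -0.8, -0.6, 34, 0, 46, 0, 0, 34, 0, 46, 0, 0, 32, 0, 46, 0, 0, 0, 0, 46, 0, 0, 20, 0, 46, 0, 0, 14, 0, 46, 0, 0, 0, 0, 46, 0, 0, 0, 0, 46, 0, 0, 0, 0, 25, 0, 0, 0, 0, 25, 0, 0, 0, 0, 25, 0, 0, 0, 0, 25, 0, 0, 0, 0, 25, 0, 0, 0, 0])

```text
time: 32.45
tool_pos: [0.4941, -0.2934, 0.0266]
tool_rot: [3.141, 0.0, 1.437]
contact_force: [-1.8, -0.2, 5.4]
opening: 0.0296
```

Call:
jog_arm(rows=[25, 0, 0, -20, 0, 25, 0, 0, -37, 0, 25, 0, 0, -39, 0, 25, 0, 0, -39, 0, 25, 0, 0, 0, -8, 25, 0, 0, 0, -8, 25, 0, 0, 0, -8, 25, 0, 0, 0, -8, 25, 0, 0, 0, -8, 25, 0, 0, 0, -8, 25, 0, 0, 0, -8, 25, 0, 0, 0, -8, 25, 0, 0, 0, -8, 25, 0, 0, 0, -8, 25, 0, 0, 0, -8, 25, 0, 0, 0, 0, 25, 0, 0, 0, 0])

```text
time: 34.15
tool_pos: [0.4939, -0.2932, 0.1607]
tool_rot: [3.141, -0.001, 2.969]
contact_force: [-0.3, 1.1, -1.4]
opening: 0.0297
```

```bash
python3 plan.py 453.2,154.5,160,170.4
```

```text
now t 34.1 [ 493.9 -293.2  160.7] rot [ 1.7997e+02 -4.0000e-02  1.7010e+02] open 29.7 F [-0.3  1.1 -1.4]
turn -0.3  shift [114.8 434.7   0.7]  dist 450
```

Call:
jog_arm(rows=[25, 2.5, 10.3, 0, -0.3, 25, 10.9, 41.4, 0, 0, 25, 10.9, 41.4, 0, 0, 25, 10.9, 41.4, 0, 0, 25, 10.9, 41.4, 0, 0, 25, 10.9, 41.4, 0, 0, 25, 10.9, 41.4, 0, 0, 25, 10.9, 41.4, 0, 0, 25, 10.9, 41.4, 0, 0, 25, 10.9, 41.4, 0, 0, 25, 10.9, 41.4, 0, 0, 25, 2.5, 10.3, 0, 0, 25, 0, 0, 0, 0, 25, 0, 0, 0, 0, 25, 0, 0, 0, 0, 25, 0, 0, 0, 0])

```text
time: 35.75
tool_pos: [0.4527, 0.1528, 0.1612]
tool_rot: [-3.142, 0.0, 2.976]
contact_force: [-0.2, 0.5, -1.6]
opening: 0.0299
```

```bash
python3 plan.py 454.1,154.3,60,170.4 454.1,154.3,31,170.4
```

```text
now t 35.8 [452.7 152.8 161.2] rot [-180.      0.    170.49] open 29.9 F [-0.2  0.5 -1.6]
turn 0.1  shift [ -1.1   1.7 101.2]  dist 101
turn -0.0  shift [ 0.  0. 29.]  dist 29
```

Call:
jog_arm(rows=[25, -1, 1, 33, 0, 25, 0, 0, 35, 0, 25, 0, 0, 25, 0, 25, 0, 0, 13, 0, 25, 0, 0, 12, 0, 25, 0, 0, 8, 0, 25, 0, 0, 3, 0, 25, 0, 0, 0, 0, 25, 0, 0, 1, 0, 25, 0, 0, 0, 0])

```text
time: 36.75
tool_pos: [0.454, 0.1548, 0.0317]
tool_rot: [3.141, 0.001, 2.978]
contact_force: [-0.7, 0.6, -2.4]
opening: 0.0296
```

Call:
jog_arm(rows=[25, 0, 0, 0, 0, 38, 0, 0, 0, 0, 38, 0, 0, 0, 0, 38, 0, 0, 0, 0, 38, 0, 0, -10, 0, 38, 0, 0, -30, 0, 38, 0, 0, -40, 0, 38, 0, 0, -50, 0, 38, 0, 0, 0, 0, 38, 0, 0, 0, 0])

```text
time: 37.75
tool_pos: [0.4542, 0.1549, 0.1628]
tool_rot: [3.14, 0.003, 2.978]
contact_force: [-0.3, 0.7, -1.1]
opening: 0.0379
```

```bash
python3 packs.py; python3 plan.py 428.8,-285.7,160,81
```

```text
tray c [ 429.1 -285.5] size [91.6 30.3] long axis deg 80.1 z 43.7 n 484
now t 37.8 [453.3 154.8 161.4] rot [1.7999e+02 2.0000e-02 1.7062e+02] open 37.9 F [ 0.8  0.1 -1.1]
turn 89.6  shift [-438.9   44.7    1.4]  dist 441
```

Call:
jog_arm(rows=[46, 0, 0, 0, 8.15, 46, 0, 0, 0, 8.15, 46, 0, 0, 0, 8.15, 46, 0, 0, 0, 8.15, 46, 0, 0, 0, 8.15, 46, 0, 0, 0, 8.15, 46, 0, 0, 0, 8.15, 46, 0, 0, 0, 8.15, 46, 0, 0, 0, 8.15, 46, 0, 0, 0, 8.15, 46, 0, 0, 0, 8.1, 46, -9.5, 0.9, 0, 0, 46, -42, 4.3, 0, 0, 46, -42, 4.3, 0, 0, 46, -42, 4.3, 0, 0, 46, -42, 4.3, 0, 0, 46, -42, 4.3, 0, 0, 46, -42, 4.3, 0, 0, 46, -42, 4.3, 0, 0, 46, -42, 4.3, 0, 0])

```text
time: 39.8
tool_pos: [0.4332, -0.1938, 0.1603]
tool_rot: [-3.14, -0.001, 1.418]
contact_force: [0.4, -0.2, 0.2]
opening: 0.0461
```

Call:
jog_arm(rows=[46, -42, 4.3, 0, 0, 46, -42, 4.3, 0, 0, 46, -9.5, 0.9, 0, 0, 46, 0, 0, 0, 0, 46, 0, 0, 0, 0, 46, 0, 0, 0, 0, 46, 0, 0, 0, 0, 46, 0, 0, 0, 0])

```text
time: 40.6
tool_pos: [0.4296, -0.2849, 0.1613]
tool_rot: [3.142, -0.0, 1.416]
contact_force: [0.9, -0.2, 0.1]
opening: 0.0457
```

```bash
python3 packs.py; python3 plan.py 429,-285.6,60,80.6 429,-285.6,26,80.6
```

```text
tray c [ 432.5 -264.2] size [48.2 30. ] long axis deg 80.5 z 43.6 n 261
dock c [475.6 272.9] size [31.7 90.7] long axis deg -9.8 z 47.5 n 493
dock c [464.  213.7] size [31.8 90. ] long axis deg -9.3 z 47.6 n 484
dock c [454.2 154.3] size [30.8 90.2] long axis deg -9.0 z 47.5 n 490
now t 40.6 [ 429.6 -285.1  161.3] rot [179.99   0.    81.1 ] open 46.1 F [ 0.5 -0.4 -0.6]
turn 0.5  shift [ -0.6  -0.5 101.3]  dist 101
turn -0.0  shift [ 0.  0. 34.]  dist 34
```

Call:
jog_arm(rows=[46, -0.6, -0.5, 34, 0.5, 46, 0, 0, 35, 0, 46, 0, 0, 32, 0, 46, 0, 0, 0, 0, 46, 0, 0, 20, 0, 46, 0, 0, 14, 0, 46, 0, 0, 0, 0, 46, 0, 0, 0, 0, 46, 0, 0, 0, 0, 25, 0, 0, 0, 0, 25, 0, 0, 0, 0, 25, 0, 0, 0, 0, 25, 0, 0, 0, 0, 25, 0, 0, 0, 0])

```text
time: 42.05
tool_pos: [0.4288, -0.2864, 0.0267]
tool_rot: [3.141, 0.0, 1.405]
contact_force: [-2.4, 0.4, 5.6]
opening: 0.0297
```

Call:
jog_arm(rows=[25, 0, 0, -20, 0, 25, 0, 0, -37, 0, 25, 0, 0, -39, 0, 25, 0, 0, -39, 0, 25, 0, 0, 0, -8, 25, 0, 0, 0, -8, 25, 0, 0, 0, -8, 25, 0, 0, 0, -8, 25, 0, 0, 0, -8, 25, 0, 0, 0, -8, 25, 0, 0, 0, -8, 25, 0, 0, 0, -8, 25, 0, 0, 0, -8, 25, 0, 0, 0, -8, 25, 0, 0, 0, -8, 25, 0, 0, 0, -1.6, 25, 0, 0, 0, 0])

```text
time: 43.75
tool_pos: [0.4286, -0.2862, 0.1609]
tool_rot: [3.141, -0.0, 2.967]
contact_force: [-0.2, -0.5, -1.4]
opening: 0.0296
```

```bash
python3 plan.py 443.2,95.4,160,170.4
```

```text
now t 43.8 [ 428.6 -286.2  160.9] rot [ 1.7997e+02 -3.0000e-02  1.6998e+02] open 29.6 F [-0.2 -0.5 -1.4]
turn -0.4  shift [ 49.3 378.7   0.9]  dist 382
```

Call:
jog_arm(rows=[25, 1.4, 11.6, 0, -0.4, 25, 5.1, 39.5, 0, 0, 25, 5.1, 39.5, 0, 0, 25, 5.1, 39.5, 0, 0, 25, 5.1, 39.5, 0, 0, 25, 5.1, 39.5, 0, 0, 25, 5.1, 39.5, 0, 0, 25, 5.1, 39.5, 0, 0, 25, 5.1, 39.5, 0, 0, 25, 5.1, 39.5, 0, 0, 25, 1.4, 11.6, 0, 0, 25, 0, 0, 0, 0, 25, 0, 0, 0, 0, 25, 0, 0, 0, 0, 25, 0, 0, 0, 0])

```text
time: 45.25
tool_pos: [0.4433, 0.0942, 0.1612]
tool_rot: [-3.142, -0.0, 2.974]
contact_force: [-0.5, -0.9, -1.4]
opening: 0.0296
```

```bash
python3 plan.py 443.9,95.3,60,170.4 443.9,95.3,31,170.4
```

```text
now t 45.2 [443.3  94.2 161.2] rot [-180.    -0.   170.4] open 29.6 F [-0.5 -0.9 -1.4]
turn -0.0  shift [ -0.5   1.2 101.2]  dist 101
turn -0.0  shift [ 0.  0. 29.]  dist 29
```

Call:
jog_arm(rows=[25, -0.5, 0.8, 33, 0, 25, 0, 0, 35, 0, 25, 0, 0, 25, 0, 25, 0, 0, 13, 0, 25, 0, 0, 12, 0, 25, 0, 0, 8, 0, 25, 0, 0, 3, 0, 25, 0, 0, 0, 0, 25, 0, 0, 1, 0, 25, 0, 0, 0, 0])

```text
time: 46.25
tool_pos: [0.4442, 0.0959, 0.0317]
tool_rot: [3.141, 0.001, 2.976]
contact_force: [-0.5, 0.2, -1.4]
opening: 0.0294
```

Call:
jog_arm(rows=[25, 0, 0, 0, 0, 38, 0, 0, 0, 0, 38, 0, 0, 0, 0, 38, 0, 0, 0, 0, 38, 0, 0, -10, 0, 38, 0, 0, -30, 0, 38, 0, 0, -40, 0, 38, 0, 0, -50, 0, 38, 0, 0, -50, 0, 60, 0, 0, 0, 4.1, 60, 0, 0, 0, 8, 60, 0, 0, 0, 8, 60, 0, 0, 0, 8, 60, 0, 0, 0, 0, 60, 0, 0, 0, 0])

```text
time: 47.75
tool_pos: [0.4437, 0.0959, 0.2117]
tool_rot: [3.141, 0.0, 2.489]
contact_force: [0.2, -0.1, 0.7]
opening: 0.0601
```

```bash
python3 packs.py; python3 plan.py 551,67,212,142.4;  python3 - <<'E'
from h import *
b,W=cloud("side"); H,S,V=hsv(b); save("loaded",cv2.resize(b[140:420,260:580],(800,700))[:600])
o=(H>3)&(H<20)&(S>170)
print(rect(W,o&box(335,235,400,300),.10,.13))
E
```

```text
dock c [475.4 273. ] size [32.4 90.7] long axis deg -10.0 z 48.0 n 438
now t 47.8 [443.8  95.9 211.5] rot [1.7999e+02 1.0000e-02 1.4261e+02] open 59.9 F [-0.5 -0.6  0.2]
turn 0.2  shift [-102.6   42.5   -0.5]  dist 111
(143, array([548.6,  71.3]), array([26.4, 25.9]), 55.7, 'mean', array([550.5,  73.4, 109.3]))
```

View pics/loaded.png

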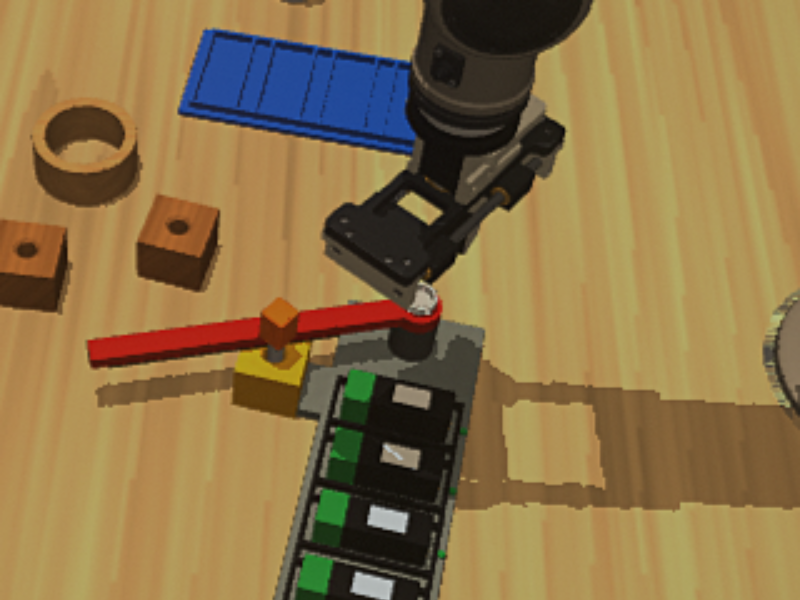

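All four packs lie in their bays (crop column x≈390) and the bar is still pinned. Next I'll move over the pin.

Call:
jog_arm(rows=[60, -25, 10.6, 0, 0.2, 60, -40, 16.5, 0, 0, 60, -37, 15.2, 0, 0, 60, 0, 0, 0, 0, 60, 0, 0, 0, 0, 60, 0, 0, 0, 0])

```text
time: 48.45
tool_pos: [0.5494, 0.0672, 0.211]
tool_rot: [-3.141, -0.001, 2.483]
contact_force: [-0.8, -0.5, -0.1]
opening: 0.0603
```

```bash
python3 packs.py; python3 plan.py 550,67.5,130,142.4 550,67.5,82,142.4
```

```text
dock c [475.5 272.8] size [32.1 90.7] long axis deg -8.7 z 47.9 n 490
dock c [454.3 154.6] size [31.4 90.1] long axis deg -9.9 z 47.4 n 488
dock c [444.8  95.6] size [31.  90.5] long axis deg -9.9 z 47.7 n 481
now t 48.5 [549.4  67.3 211.3] rot [-1.7999e+02 -3.0000e-02  1.4228e+02] open 59.9 F [-0.4 -0.8 -0.6]
turn -0.1  shift [-0.4  0.5 81.3]  dist 81
turn -0.0  shift [ 0.  0. 48.]  dist 48
```

The bay 2 pack is missing from the list, so I'll look before drawing the pin.

Run:
```python
from h import *
a,W=cloud("top"); b,_=cloud("side"); save("chk",np.hstack([cv2.resize(a[250:370,150:330],(450,300)),cv2.resize(b[240:420,330:480],(350,420))[:300]]))
z=W[...,2];m=(W[...,0]>.36)&(W[...,0]<.54)&(W[...,1]>.19)&(W[...,1]<.24)
print(np.histogram(z[m],np.arange(0,.12,.01)))
```

```text
(array([ 73, 161,  39,   0,  50,  12,   0,   0,   0,   0,   0]), array([0.  , 0.01, 0.02, 0.03, 0.04, 0.05, 0.06, 0.07, 0.08, 0.09, 0.1 ,
       0.11]))
```

View pics/chk.png

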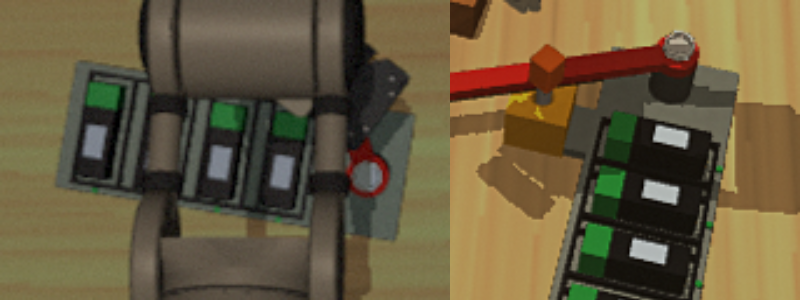

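The arm's tube only hid the pack in the top view. The side view shows all four seated, so I'll grip the pin.

Call:
jog_arm(rows=[60, -0.4, 0.5, 35, 0, 60, 0, 0, 40, 0, 60, 0, 0, 30, 0, 60, 0, 0, 15, 0, 60, 0, 0, 9, 0, 60, 0, 0, 0, 0, 20, 0, 0, 0, 0, 20, 0, 0, 0, 0, 20, 0, 0, 0, 0, 20, 0, 0, 0, 0, 20, 0, 0, 0, 0, 20, 0, 0, 0, 0, 20, 0, 0, 0, 0], grip_force=60)

```text
time: 49.9
tool_pos: [0.5512, 0.0669, 0.0825]
tool_rot: [3.141, 0.0, 2.482]
contact_force: [-1.2, -1.4, 3.5]
opening: 0.0236
```

Call:
jog_arm(rows=[20, 0, 0, -10, 0, 20, 0, 0, -15, 0, 20, 0, 0, -15, 0, 20, 0, 0, -20, 0, 20, 0, 0, -20, 0, 20, 0, 0, -20, 0, 20, 0, 0, 0, 0, 20, 0, 0, 0, 0, 20, 0, 0, 0, 0, 20, 0, 0, 0, 0, 20, 0, 0, 0, 0, 20, 0, 0, 0, 0, 20, 0, 0, 0, 0, 20, 0, 0, 0, 0, 20, 0, 0, 0, 0, 20, 0, 0, 0, 0, 20, 0, 0, 0, 0, 20, 0, 0, 0, 0])

```text
time: 51.7
tool_pos: [0.551, 0.0671, 0.1822]
tool_rot: [3.141, 0.0, 2.482]
contact_force: [-1.0, -0.2, -1.7]
opening: 0.0236
```

```bash
python3 plan.py 645.4,-66.9,181,142.4;  python3 - <<'E'
from h import *
b,W=cloud("side"); save("shut",cv2.resize(b[160:410,270:520],(600,600)))
E
```

```text
now t 51.7 [551.   67.1 182.2] rot [179.99   0.   142.22] open 23.6 F [-1.  -0.2 -1.7]
turn -0.2  shift [-156.6  -48.6    1.2]  dist 164
```

View pics/shut.png

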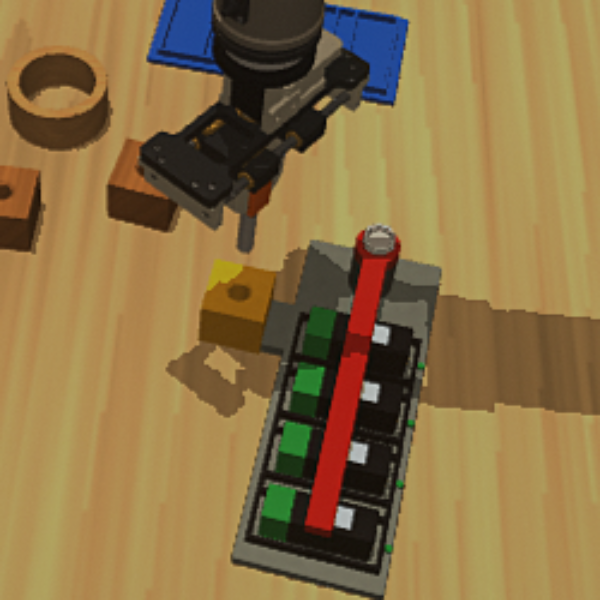

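The bar is shut over all four packs, but the pin looks slightly tilted in the grip. I'll measure its shank.

Run:
```python
from h import *
b,W=cloud("side"); H,S,V=hsv(b); 
# crop (600px over 250 px): shank around (235..262,210..250)
m=box(366,243,382,266)&(W[...,2]>.10)&(W[...,2]<.19)&(np.abs(W[...,0]-.55)<.05)&(np.abs(W[...,1]-.067)<.05)
P=W[m]*1000; 
for lo in range(105,190,10):
    q=P[(P[:,2]>=lo)&(P[:,2]<lo+10)]
    if len(q): print(lo,len(q),np.round(q.mean(0),1))
m2=(H>3)&(H<20)&(S>170)&box(360,225,400,262)&(W[...,2]>.15)
print("head",rect(W,m2,.15,.25))
print("tip proj if straight",proj("side",[.551,.067,.115]),"headbottom",proj("side",[.551,.067,.175]))
v,u=np.where(m&(W[...,2]<.175)); 
for r in sorted(set(v)): print(r,u[v==r].min(),u[v==r].max(),end="; ")
```

```text
105 2 [550.2  74.8 114.4]
115 15 [550.   74.1 120.7]
125 19 [550.5  74.7 129.5]
135 23 [551.1  75.  139.5]
145 24 [550.5  74.4 150. ]
155 18 [550.7  76.  161.3]
165 6 [550.   77.4 168.9]
175 20 [543.8  79.9 181.3]
185 12 [546.5  83.1 187.5]
head (85, array([542.3,  77.9]), array([25.7,  7.6]), 44.0, 'mean', array([543.6,  80.1, 192.8]))
tip proj if straight (np.float64(371.30433088696867), np.float64(261.74307721141975)) headbottom (np.float64(373.31667055951317), np.float64(243.20691473472422))
249 370 376; 250 370 376; 251 370 376; 252 370 376; 253 370 376; 254 369 375; 255 369 375; 256 369 375; 257 369 375; 258 369 375; 259 369 375; 260 369 375; 261 369 375; 262 369 375; 263 369 374; 264 370 374; 265 371 372;
```

The pin is vertical, with its axis under the TCP. I'll return it to the block.

Call:
jog_arm(rows=[20, -18, -6, 0, -0.2, 20, -40, -12.4, 0, 0, 20, -40, -12.4, 0, 0, 20, -40, -12.4, 0, 0, 20, -18.6, -5.4, 0, 0, 20, 0, 0, 0, 0, 20, 0, 0, 20, 0, 20, 0, 0, 20, 0, 20, 0, 0, 0, 0, 20, 0, 0, 0, 0, 20, 0, 0, 0, 0])

```text
time: 52.9
tool_pos: [0.646, -0.0666, 0.1437]
tool_rot: [3.141, 0.002, 2.486]
contact_force: [0.6, 0.4, -0.5]
opening: 0.0237
```

```bash
python3 plan.py 645,-66.8,125,142.4 645,-66.8,67,142.4;  python3 - <<'E'
from h import *
b,W=cloud("side")
print("pred tip",proj("side",[.645,-.0665,.073]))
m=(W[...,2]>.065)&(W[...,2]<.14)&(np.abs(W[...,0]-.645)<.03)&(np.abs(W[...,1]+.066)<.03)
P=W[m]*1000
for lo in range(65,140,10):
    q=P[(P[:,2]>=lo)&(P[:,2]<lo+10)]
    if len(q): print(lo,len(q),np.round(q.mean(0),1))
t=(W[...,2]>.045)&(W[...,2]<.055)&(np.abs(W[...,0]-.645)<.05)&(np.abs(W[...,1]+.066)<.05)
print("block",rect(W,t,.045,.055))
E
```

```text
now t 52.9 [646.  -66.6 143.7] rot [1.7994e+02 1.1000e-01 1.4245e+02] open 23.7 F [ 0.6  0.4 -0.5]
turn 0.0  shift [ 0.6 -0.8 18.7]  dist 19
turn -0.0  shift [ 0.  0. 58.]  dist 58
pred tip (np.float64(331.12978182077075), np.float64(222.30594347864138))
65 1 [646.9 -59.6  74.9]
75 9 [644.6 -57.9  81.3]
85 22 [646.1 -58.5  89.3]
95 20 [645.4 -59.2 100.5]
105 18 [645.5 -58.8 109.7]
115 19 [645.9 -58.2 119.3]
125 12 [644.9 -57.2 127.4]
135 2 [641.8 -52.6 137.6]
block (511, array([645.2, -63.2]), array([63.9, 61.5]), 77.8, 'mean', array([644.9, -60.6,  49.8]))
```

Call:
jog_arm(rows=[20, 0.5, -0.6, 12, 0, 20, 0, 0, 6, 0, 20, 0, 0, 6, 0, 20, 0, 0, 8, 0, 20, 0, 0, 10, 0, 20, 0, 0, 10, 0, 20, 0, 0, 10, 0, 20, 0, 0, 8, 0, 20, 0, 0, 5, 0, 20, 0, 0, 0, 0])

```text
time: 53.95
tool_pos: [0.6448, -0.0672, 0.0675]
tool_rot: [3.141, 0.0, 2.486]
contact_force: [-0.6, 0.3, 1.4]
opening: 0.024
```

Fully down at z = 67.5. I'll release and retreat.

Call:
jog_arm(rows=[50, 0, 0, 0, 0, 50, 0, 0, 0, 0, 50, 0, 0, 0, 0, 50, 0, 0, 0, 0, 50, 0, 0, -15, 0, 50, 0, 0, -35, 0, 50, 0, 0, -40, 0, 50, 0, 0, -40, 0, 50, 35, -25, 0, 0, 50, 35, -25, 0, 0, 50, 35, -25, 0, 0, 50, 35, -25, 0, 0, 50, 0, 0, 0, 0, 50, 0, 0, 0, 0])

```text
time: 55.35
tool_pos: [0.4727, -0.0611, 0.1979]
tool_rot: [3.141, 0.002, 2.485]
contact_force: [-0.2, 0.4, -0.1]
opening: 0.05
```

```bash
python3 plan.py;  python3 - <<'E'
from h import *
b,W=cloud("side"); a,V=cloud("top"); save("end",np.hstack([cv2.resize(b[160:410,270:470],(400,500)),cv2.resize(a[190:350,160:320],(400,400)) if 0 else cv2.resize(a[190:350,160:360],(400,500))]))
for n,X in(("side",W),("top",V)):
    m=(np.abs(X[...,0]-.6447)<.035)&(np.abs(X[...,1]+.0665)<.035)
    print(n,"head top",rect(X,m,.088,.11))
H,S,Vv=hsv(a); red=((H<8)|(H>172))&(S>150)&(Vv>90)&(V[...,2]>.055)&(V[...,2]<.08)&(V[...,1]>.07)
P=V[red][:,:2]*1000; l=cv2.fitLine(P.astype(np.float32),cv2.DIST_HUBER,0,.01,.01).ravel(); print("bar a",np.degrees(np.arctan2(l[0],l[1])),len(P))
E
```

```text
now t 55.4 [472.7 -61.1 197.9] rot [1.7996e+02 9.0000e-02 1.4239e+02] open 50.0 F [-0.2  0.4 -0.1]
side head top (110, array([645., -64.]), array([27.5, 27.7]), 45.7, 'mean', array([644.3, -61.9,  94.7]))
top head top (104, array([644.4, -66.7]), array([23.8, 23.5]), 53.8, 'mean', array([644. , -66.7,  95.9]))
bar a 9.716802 873
```

View pics/end.png

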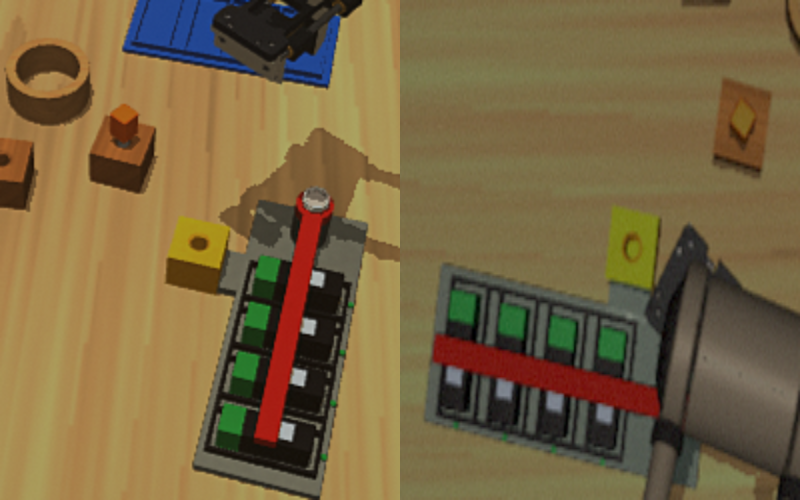

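Everything is in place: the pin head top is at 96 mm and centred on the block, the bar is back at its shut angle, and all four packs are seated.

```bash
python3 -c "from cell import hand_in; print(hand_in())"
```

```text
the job is handed in; nothing more can be done
None
```

The job is done and handed in at about 55 s of the 210 s allowed. I swung the bar open with the pin's shank and pinned it in the boss. The four packs went from the tray into the four bays one by one. Then I drew the pin, the bar sprang shut over the packs, and I put the pin back in its own block.

**Last checks:**
- **Bar:** it lies at 9.72° in the top view, against 9.67° when shut at the start.
- **Packs:** the last measured centres were within about 2.5 mm of the bay centres and within about 1° of the dock's x axis. I measured these before drawing the pin. After the bar shut, I checked the packs by eye in both camera views only, and all four were seated.
- **Pin:** the head top is at 96 mm, which means the pin is fully down, and it stands within 1 mm of the block's centre.
- **Gripper:** open, clear of everything, and the contact force is about 0.

**Readings that disagreed:** one top-view check missed the bay 2 pack. The arm was hiding it, and the side view showed it in place. I noticed no pack being knocked aside during the run. The tape roll, oil can and screwdriver were never approached, though I did not re-measure their positions at the end.

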